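# Slide a cover plate over the edge and cover the cup

### The arm

A 6-joint arm with a two-finger parallel gripper is mounted at the origin on a cart in front of the work surface, level with it; the furniture and walls round the work are solid. World frame = base frame: x ahead of the robot, y to its left, z up, the work surface at z = 0. Lengths are in m, angles in rad, forces in N, time in s.
With the tool pointing down it reaches from about 0.35 to 0.775 m from the base axis. Payload 7.3 kg.
Tool frame: the origin (TCP) lies at the very end of the fingers, on their centre line; the grasp point (between the pads) lies 19 mm behind it; z points along the fingers, y is the direction in which the jaws open and shut (so a half turn about z gives the same grasp; the last joint's range is limited). The gripper opens to 92 mm and grips with 3 to 60 N. Pads are 19 mm wide; open, the fingers measure 130 mm over their backs; the gripper's body (75 mm by 190 mm) begins 47 mm behind the grasp point.
Start: joints at [1.104, 0.342, 1.524, -0, 1.275, -0.146], TCP at [0.166, 0.498, 0.227] pointing down, gripper open.
Joint ranges: [-2.53, 2.53], [-0.77, 2.02], [0.04, 2.7], [-1, 4.14], [0.28, 2.66], [-3.11, 3.11]. Speed limits (rad/s): [2.57, 2.57, 3.14, 3.14, 3.14, 3.14].

### API

Orientations are given as [roll, pitch, yaw] about the fixed x, y, z axes, in that order (R = Rz(yaw) Ry(pitch) Rx(roll)).
In Python, from cell import observe, read_camera, camera_info, hand_in gives the robot as it stands.
- The arm moves only by the tool jog_arm, never from a script. Its argument "rows" is one flat list of numbers, 5 for each row, row after row: the finger opening in mm, from 0 to 91.8, then the shift along the tool's x, y, z in mm, then the turn about the tool's z in degrees. In form: [gripper, tx, ty, tz, roll, gripper, tx, ty, tz, roll, ...]. A call has 1 to 20 rows; each row shifts and turns the commanded pose from where the row before left it, along the tool's axes as they then stand; what a row does not reach is not made up. A row lasts 1/10 s, in which the tool goes at most 50 mm and 8.59 degrees, less where a joint would pass 70% of its speed; a pose out of reach is approached as far as the arm can. A call with a gripper value outside its range is refused whole. The fingers move at their own pace and stop on an object; "grip_force" is the grip in N (left out, the last holds). Time passes only in rows, so rows that do not move let the fingers close. It gives the time, the measured TCP pose, the force and the opening at its end, in the units of the state.
- observe(): the state, without advancing time (a new reading comes with each control period).
- read_camera(name): name is "scene" or "top" or "wrist"; returns (picture, depth): 384x512x3 uint8, red, green, blue; 384x512 float32, m along the optical axis (not along the pixel's ray), 0 where there is no reading.
- camera_info(name): a dict with "fx", "fy", "cx", "cy" (pixels), "distortion" ([k1, k2, p1, p2, k3] as OpenCV has them; the pictures are not rectified), "extrinsics" (4x4, takes a point from camera to world coordinates); the wrist camera has in their place "tool_from_camera" (4x4, takes a point from camera to tool coordinates, whose origin is the TCP and whose axes are the flange's). Camera axes: x right, y up, looking along -z (the intrinsics and any distortion apply to the point x, -y, -z); pixel columns grow to the right and rows downward; lengths in m; the calibration is good to about 2 mm. A picture is of the moment at which its call begins: read the wrist's pose just before it. camera_info takes no time and is no camera call.
- hand_in(): hands the job in, once; it reports no verdict.
The state is a dict: "time": time; "qpos": joint angles; "qvel": joint speeds; "joint_efforts": joint torques, N m; "tool_pos": TCP position; "tool_rot": TCP orientation; "contact_force": force on the tool from outside, world axes, zero at the start; "torque": the same for the moment, N m; "opening": finger opening in m.
Only numpy, scipy, OpenCV 4.12 (cv2) and the standard library are available. Lean on these libraries where they do the work, as an engineer would, in place of code of your own. Each camera call takes 0.05 s, during which the arm holds its last target. There are 200 camera calls.

### The job

The thin white cover plate lies sunk between the rims of the low drying shelf, where fingers cannot get hold of it. With closed fingers on top of it, press it and the yielding deck gently down until the deck meets its stop, slide the plate under that light pressure out over the shelf's open end until about a third of its length overhangs, then pick it up by its sides there and lay it gently, flat and centred, on the steel cup so that it closes the mouth completely. The plate is brittle: never press it hard against the shelf or the cup and do not let it fall; leave the cup standing where it is and disturb nothing else.

Things in the scene. Friction and masses are not known exactly. Their poses are not given: they have to be found in the camera images.
- shelf: low drying shelf, fixed: grey base whose two cheeks flank a dark steel deck 125 mm long (x) and 81 mm wide (y), its floor 68 mm above the bench at first. Origin at bench height under the deck's middle; x points from the open end to the closed back, z up. The deck rides on a light post: any touch over about 0.5 N makes it sink straight down, 1.5 to 15.5 mm, onto a hidden rigid stop (meet it at 10 mm/s or less); it stays down
- deck_edge (a point): middle of the deck's open end, level with its floor, 62.5 mm from its middle; x along the floor to the back, z off the floor. Floor tilted lengthwise by up to 0.025 rad either way. A rim 4 mm high runs along both sides (9 mm wide, 63 mm apart inside) and the back (inner face 117 mm from this point). Beyond the open end there is only the bench
- cover: loose white ceramic cover plate, 90 (x) x 60 (y) x 3 mm, 60 g; origin in the middle of its underside, z up. At first it lies in the deck, x along the shelf's x, 1.5 mm of play at each side, top 1 mm below the rims. With the deck down on its stop, fingers pressing on its top with 4 to 10 N drag it along; before the stop they only slip. Over 15 N between it and deck or cup is too hard
- cover_front (a point): middle of the plate's short edge nearest the shelf's open end, on the underside, 45 mm from the plate's origin (its -x); axes as the plate
- cup: the open straight steel cup, standing on the bench: 44 mm outside diameter, wall 3 mm, 66 mm tall, 280 to 450 g, loose. Origin in the middle of its underside
- cup_rim (a point): centre of the cup's mouth on the level of its rim, 66 mm above its foot
- bystander_cell: black round test cell with a red top, 71 mm across, 83 mm tall, to be left alone; origin under its middle
- timer: white digital timer lying on the bench, 66 x 62 x 18 mm, to be left alone; origin under its middle
- white_jar: white round jar with a screw cap, 68 mm across, 85 mm tall, to be left alone; origin under its middle
- eraser: small eraser, 46 x 21 x 13 mm, to be left alone; origin under its middle
There are look-alikes about, which are no part of the job. What is shaped like the shelf but orange is not meant.

How it is judged:
By the outcome, as a careful person would: the job done as asked, in the order asked, and still so for the second after the job is handed in, with the robot touching nothing.
It also fails if it takes over 59 s, if anything falls off the work surface, if the arm or the gripper's body presses on something with over 40 N, if the wrist force passes 120 N, or if a joint passes its speed limit or range.

## Working session

There is one attempt and no reset: what is moved stays moved. The work goes in short steps, Python scripts to look and compute and a tool call to move; the robot and the scene stay as the last step left them, time stands still between calls to the robot, and variables do not carry over. Pictures are saved under pics/ and viewed, about 8 in all and at most 12, crops included, and the job is handed in when it is done.

Besides the shell and the picture viewer there is one more tool, called after "Emit:" as name(argument=value, ...), one argument or row to a line, values as JSON. jog_arm: Moves the arm, as the interface text tells. Its arguments: {"type":"object","properties":{"rows":{"type":"array","items":{"type":"number"}},"grip_force":{"type":"number"}},"required":["rows"]}

```bash
mkdir -p pics
cat > h.py <<'E'
import numpy as np, cv2
from cell import observe, read_camera, camera_info, hand_in
from scipy.spatial.transform import Rotation as R
def grab(name):
    s=observe(); p,d=read_camera(name); c=camera_info(name)
    if name=='wrist':
        T=np.eye(4); T[:3,:3]=R.from_euler('xyz',s['tool_rot']).as_matrix(); T[:3,3]=s['tool_pos']
        E=T@np.array(c['tool_from_camera'])
    else: E=np.array(c['extrinsics'])
    return p,d,c,E
def cloud(d,c,E):
    K=np.array([[c['fx'],0,c['cx']],[0,c['fy'],c['cy']],[0,0,1]],float)
    h,w=d.shape; u,v=np.meshgrid(np.arange(w),np.arange(h))
    q=cv2.undistortPoints(np.stack([u,v],-1).reshape(-1,1,2).astype(np.float64),K,np.array(c['distortion'],float)).reshape(h,w,2)
    P=np.stack([q[...,0]*d,-q[...,1]*d,-d],-1)
    return P@E[:3,:3].T+E[:3,3]
def save(p,f,crop=None,k=1):
    if crop: p=p[crop[1]:crop[3],crop[0]:crop[2]]
    cv2.imwrite('pics/'+f,cv2.resize(p[...,::-1],None,fx=k,fy=k,interpolation=cv2.INTER_CUBIC))
E
python3 - <<'E'
from h import *
s=observe();print(s)
for n in('top','scene'):
    p,d,c,E=grab(n);np.savez(n+'.npz',p=p,P=cloud(d,c,E),d=d);save(p,n+'.png',k=1.5)
    print(n,c['fx'],E.round(3).tolist())
print(camera_info('wrist'))
E
```

```text
{'time': 0.0, 'qpos': array([ 1.10399386e+00,  3.42722945e-01,  1.52502226e+00, -5.82370680e-06,
        1.27538717e+00, -1.46026132e-01]), 'qvel': array([ 0.00089527, -0.00072074, -0.00013535,  0.0012985 , -0.00034589,
       -0.0001264 ]), 'joint_efforts': array([ 1.49166641e-03, -4.31238878e+01, -2.44227934e+01,  7.19159818e-02,
        5.57240762e-02, -1.14369861e-04]), 'tool_pos': array([0.1653429 , 0.4978553 , 0.22604302]), 'tool_rot': array([-3.14006851e+00, -2.18531147e-04,  2.82081785e+00]), 'contact_force': array([-0.07107597, -0.52478459,  0.24716797]), 'torque': array([-0.00641404,  0.02556837,  0.03113011]), 'opening': 0.09186931940724143}
top 435.10692002079 [[-0.021, 0.988, -0.15, 0.325], [-1.0, -0.023, -0.011, 0.04], [-0.014, 0.15, 0.989, 1.295], [0.0, 0.0, 0.0, 1.0]]
scene 389.7419434118675 [[0.87, 0.238, -0.431, 0.038], [-0.492, 0.433, -0.755, -0.8], [0.007, 0.87, 0.494, 0.604], [0.0, 0.0, 0.0, 1.0]]
{'fx': 314.74372483245213, 'fy': 314.74372483245213, 'cx': 252.91747380491262, 'cy': 194.05601848598857, 'distortion': array([-0.04758972,  0.        ,  0.        ,  0.        ,  0.        ]), 'tool_from_camera': array([[-2.11082453e-04,  9.58293895e-01,  2.85784477e-01,
         7.86250442e-02],
       [ 9.99999151e-01, -1.65130689e-04,  1.29232354e-03,
        -2.69921007e-04],
       [ 1.28561754e-03,  2.85784507e-01, -9.58293046e-01,
        -1.58602019e-01],
       [ 0.00000000e+00,  0.00000000e+00,  0.00000000e+00,
         1.00000000e+00]])}
```

View pics/top.png

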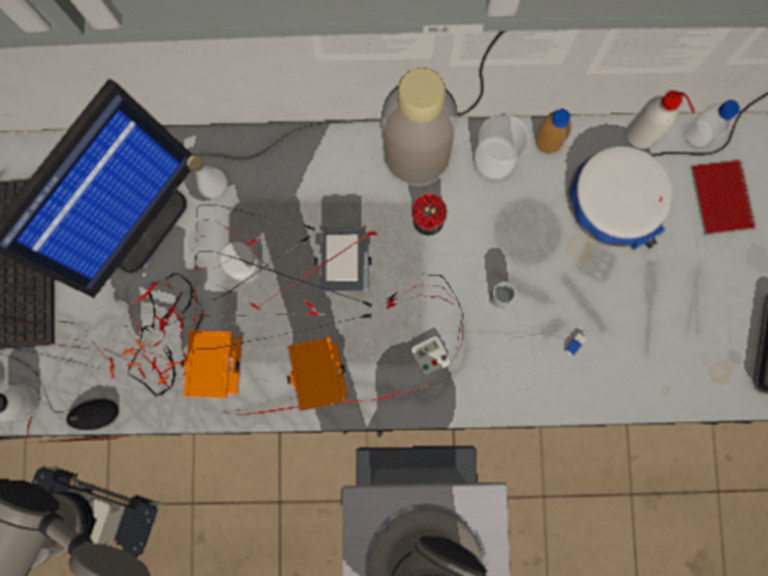

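View pics/scene.png

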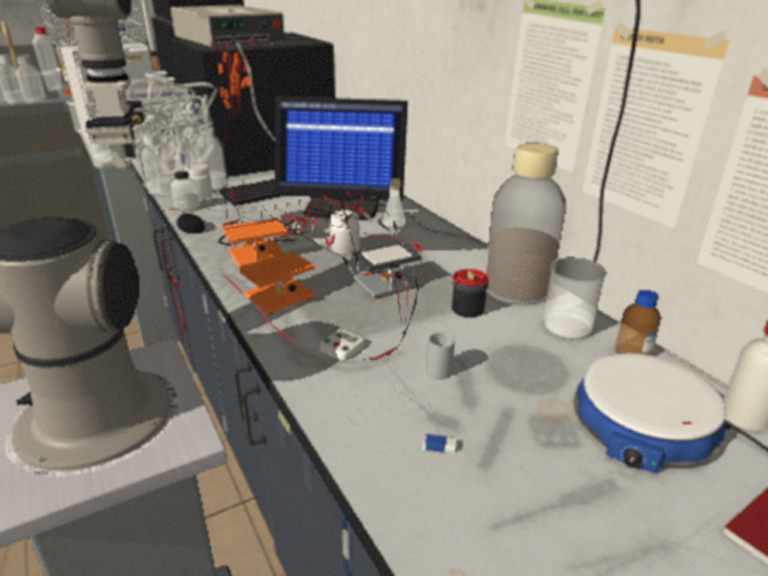

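The top picture (at 1.5x scale) shows the grey shelf with the white plate at about (343,258), the cup at (503,293), the white jar at (239,260), the red-topped cell at (429,212), the timer at (431,352) and the eraser at (575,342).

Run:
```python
from h import *
z=np.load('top.npz');P=z['P'];p=z['p'].astype(int)
def at(u,v):return P[int(v/1.5),int(u/1.5)].round(4)
for n,u,v in [('plate',343,258),('jar',239,260),('cell',429,212),('cuprim',503,293),('timer',431,352),('eraser',575,342),('bench',560,300)]:print(n,at(u,v))
sub=(slice(140,205),slice(200,256))
Q=P[sub];C=p[sub]
m=(C.min(-1)>170)&(Q[...,2]>.05)&(Q[...,2]<.09)
u=np.argwhere(m);pts=Q[m];print('plate n',len(pts),pts.mean(0),pts.min(0),pts.max(0))
r=cv2.minAreaRect(pts[:,:2].astype(np.float32));print(r)
A=np.c_[pts[:,:2],np.ones(len(pts))];print('plane',np.linalg.lstsq(A,pts[:,2],rcond=None)[0])
m=(Q[...,2]>.055)&(Q[...,2]<.09);pts=Q[m];print('shelf',cv2.minAreaRect(pts[:,:2].astype(np.float32)))
Q=P[180:215,315:355];m=(Q[...,2]>.058)&(Q[...,2]<.08);pts=Q[m];print('cup',len(pts),cv2.minEnclosingCircle(pts[:,:2].astype(np.float32)),pts[:,2].mean())
s=(z['p'][130:260,180:370]);save(s,'topc.png',k=4)
```

```text
plate [0.5853 0.146  0.0693]
jar [0.5788 0.336  0.1089]
cell [ 0.6731 -0.0235  0.0697]
cuprim [ 0.521  -0.1687  0.0048]
timer [ 0.4067 -0.0207  0.0182]
eraser [ 0.4182 -0.3047  0.0118]
bench [ 5.038e-01 -2.830e-01  1.000e-04]
plate n 8 [0.54430847 0.12940161 0.07144846] [0.54309419 0.12039406 0.06822823] [0.54698938 0.15486717 0.07377942]
((0.5452942848205566, 0.1375959813594818), (0.03448951989412308, 0.0038864179514348507), 88.7304916381836)
plane [-0.94554052 -0.03028085  0.59003257]
shelf ((0.5687769651412964, 0.13516703248023987), (0.13397841155529022, 0.15904779732227325), 88.80440521240234)
cup 56 ((0.5118911862373352, -0.1611984670162201), 0.021784381940960884) 0.06454108130742217
```

View pics/topc.png

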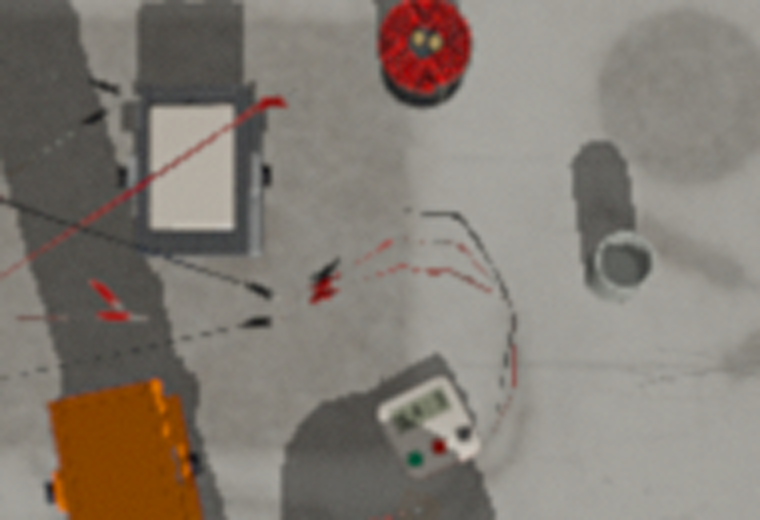

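Emit:
jog_arm(
  rows=[0,-39,-14,-1.5,0,0,-39,-14,-1.5,0,0,-39,-14,-1.5,0,0,-39,-14,-1.5,0,0,-39,-14,-1.5,0,0,-39,-14,-1.5,0,0,-39,-14,-1.5,0,0,-39,-14,-1.5,0,0,-39,-14,-1.5,0,0,-39,-14,-1.5,0,0,-39,-14,-1.5,0,0,-39,-14,-1.5,0,0,-39,-14,-1.5,0,0,-39,-14,-1.5,0,0,0,0,0,-6.1,0,0,0,0,-6.1,0,0,0,0,-6.1,0,0,0,0,0],
  grip_force=20,
)

```text
time: 1.9
tool_pos: [0.6217, 0.1399, 0.247]
tool_rot: [-3.142, -0.001, 3.141]
contact_force: [-0.4, 0.1, -0.3]
opening: 0.0003
```

Run:
```python
from h import *
s=observe();print(s['time'],s['tool_pos'],s['tool_rot'],s['contact_force'],s['opening'])
p,d,c,E=grab('wrist');np.savez('w1.npz',p=p,P=cloud(d,c,E));save(p,'w1.png',k=1.5)
```

```text
1.9 [0.62174079 0.13988909 0.24703773] [-3.14157600e+00 -1.23664161e-03  3.14083565e+00] [-0.44823068  0.10098238 -0.26009467] 0.00025615260945377634
```

View pics/w1.png

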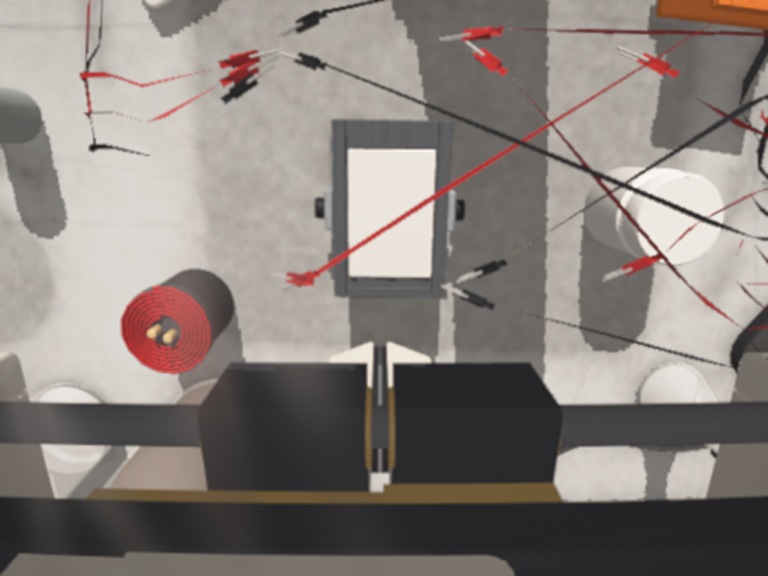

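The wrist picture (1.5x) shows the plate with corners at about (348,149), (436,150), (433,277) and (347,277). The open end is at the top (row 121, towards the robot) and the back rim at the bottom. A red lead crosses above the shelf.

Run:
```python
from h import *
z=np.load('w1.npz');P=z['P'];p=z['p'].astype(int)
def at(u,v):return P[int(v/1.5),int(u/1.5)].round(4)
for n,u,v in [('c fl',350,151),('c fr',434,152),('c br',431,275),('c bl',350,275),('mid',375,200),('deck front',390,125),('deck front2',350,125),('deck front3',430,125),('rimL',341,200),('rimR',443,200),('rimback',390,290),('wire',345,256),('wire2',400,221),('wire3',460,184),('wire4',520,148),('blackwire',450,120),('jar',660,200),('bench',300,170)]:print(n,at(u,v))
sub=(slice(95,190),slice(225,296));Q=P[sub];C=p[sub]
m=(C.min(-1)>190)&(Q[...,2]>.05)&(Q[...,2]<.09)
pts=Q[m];r=cv2.minAreaRect(pts[:,:2].astype(np.float32));print(len(pts),r,pts[:,2].mean())
A=np.c_[pts[:,:2]-r[0],np.ones(len(pts))];print('plane',np.linalg.lstsq(A,pts[:,2],rcond=None)[0])
m=(Q[...,2]>.06)&(Q[...,2]<.08);print('deck',cv2.minAreaRect(Q[m][:,:2].astype(np.float32)))
```

```text
c fl [0.5421 0.1193 0.0704]
c fr [0.5431 0.1765 0.0723]
c br [0.6306 0.1774 0.068 ]
c bl [0.63   0.1177 0.0705]
mid [0.5754 0.1366 0.0728]
deck front [0.5255 0.1469 0.0698]
deck front2 [0.5255 0.1196 0.0704]
deck front3 [0.5254 0.1733 0.0691]
rimL [0.5754 0.1125 0.0726]
rimR [0.5754 0.1837 0.0729]
rimback [0.6414 0.1475 0.0706]
wire [0.6069 0.1177 0.1099]
wire2 [0.5851 0.1521 0.1084]
wire3 [0.5619 0.189  0.1079]
wire4 [ 5.391e-01  2.554e-01 -5.000e-04]
blackwire [0.5227 0.1869 0.0729]
jar [0.5711 0.3168 0.109 ]
bench [ 5.575e-01  7.310e-02 -3.000e-04]
4344 ((0.5861471891403198, 0.14737749099731445), (0.05835157260298729, 0.08865062892436981), 89.36474609375) 0.07169916433986256
plane [-0.01977098 -0.00096969  0.07165613]
deck ((0.5876363515853882, 0.14742207527160645), (0.07741545885801315, 0.10096478462219238), 89.99335479736328)
```

Emit:
jog_arm(
  rows=[0,5,4,35,0,0,5,4,35,0,0,0,0,40,0,0,0,0,30,0,0,0,0,20,0,0,0,0,6,0,0,0,0,2,0,0,0,0,0,0],
)

```text
time: 2.75
tool_pos: [0.6125, 0.1482, 0.0807]
tool_rot: [3.141, 0.002, 3.139]
contact_force: [-0.5, -0.0, 0.1]
opening: 0.0004
```

Emit:
jog_arm(
  rows=[0,0,0,0.7,0,0,0,0,0.7,0,0,0,0,0.7,0,0,0,0,0.7,0,0,0,0,0.7,0,0,0,0,0.7,0,0,0,0,0.7,0],
)

```text
time: 3.45
tool_pos: [0.6119, 0.1481, 0.0747]
tool_rot: [3.142, -0.0, 3.14]
contact_force: [-0.2, -0.2, -0.1]
opening: 0.0001
```

Emit:
jog_arm(
  rows=[0,0,0,0.7,0,0,0,0,0.7,0,0,0,0,0.7,0,0,0,0,0.6,0],
)

```text
time: 3.85
tool_pos: [0.6119, 0.1481, 0.072]
tool_rot: [3.142, -0.0, 3.14]
contact_force: [-0.1, -0.9, 0.3]
opening: 0.0004
```

Emit:
jog_arm(
  rows=[0,0,0,0.6,0,0,0,0,0.6,0,0,0,0,0.5,0],
)

```text
time: 4.15
tool_pos: [0.6119, 0.1481, 0.0704]
tool_rot: [3.142, 0.0, 3.14]
contact_force: [-0.7, -0.5, 0.8]
opening: 0.0005
```

Emit:
jog_arm(
  rows=[0,0,0,0.6,0,0,0,0,0.6,0],
)

```text
time: 4.35
tool_pos: [0.6119, 0.1481, 0.0692]
tool_rot: [3.142, 0.0, 3.14]
contact_force: [0.1, -1.3, 0.4]
opening: 0.0004
```

Emit:
jog_arm(
  rows=[0,0,0,0.5,0,0,0,0,0.5,0],
)

```text
time: 4.55
tool_pos: [0.6119, 0.1481, 0.0682]
tool_rot: [3.142, 0.0, 3.14]
contact_force: [-0.4, -0.3, 0.8]
opening: 0.0005
```

Run:
```python
from h import *
p,d,c,E=grab('wrist');P=cloud(d,c,E);np.savez('w2.npz',p=p,P=P)
s=observe();print(s['time'],s['tool_pos'],s['contact_force'])
for dx in (.53,.55):
  m=(abs(P[...,0]-dx)<.004)&(abs(P[...,1]-.147)<.02)&(P[...,2]>.03)&(P[...,2]<.1);print(dx,m.sum(),np.median(P[m][:,2]))
for y in (.111,.184):
  m=(abs(P[...,0]-.56)<.01)&(abs(P[...,1]-y)<.003)&(P[...,2]>.03)&(P[...,2]<.1);print(y,np.median(P[m][:,2]))
```

```text
4.6 [0.61188269 0.14808944 0.06811378] [-0.59826281 -0.60857582  0.71488905]
0.53 1389 0.06701439275974663
0.55 1307 0.06967498620651927
0.111 0.07045752462251625
0.184 0.07035297624418921
```

Emit:
jog_arm(
  rows=[0,0,0,0.6,0,0,0,0,0.6,0],
)

```text
time: 4.8
tool_pos: [0.612, 0.1481, 0.0676]
tool_rot: [3.141, 0.0, 3.14]
contact_force: [-1.8, -0.2, 6.8]
opening: 0.0005
```

Emit:
jog_arm(
  rows=[0,0,0,0,0],
)

```text
time: 4.9
tool_pos: [0.612, 0.1481, 0.0677]
tool_rot: [3.141, 0.001, 3.14]
contact_force: [-0.5, -0.1, 5.1]
opening: 0.0003
```

Emit:
jog_arm(
  rows=[0,0,0,0.1,0,0,1.5,0,-0.03,0,0,1.5,0,-0.03,0,0,1.5,0,-0.03,0,0,1.5,0,-0.03,0],
)

```text
time: 5.4
tool_pos: [0.6068, 0.1482, 0.0678]
tool_rot: [3.141, 0.003, 3.14]
contact_force: [3.1, -0.3, 5.5]
opening: 0.0007
```

Emit:
jog_arm(
  rows=[0,2,0,0.06,0,0,2,0,-0.04,0,0,2,0,-0.04,0,0,2,0,-0.04,0],
)

```text
time: 5.8
tool_pos: [0.599, 0.1482, 0.068]
tool_rot: [3.141, 0.003, 3.14]
contact_force: [3.4, -0.4, 5.3]
opening: 0.0004
```

```bash
cat > plate.py <<'E'
from h import *
s=observe();p,d,c,E=grab('wrist');P=cloud(d,c,E);np.savez('wl.npz',p=p,P=P)
print(s['time'],s['tool_pos'],s['contact_force'])
C=p.astype(int)
m=(C.min(-1)>170)&(P[...,2]>.045)&(P[...,2]<.09)&(abs(P[...,1]-.147)<.045)&(P[...,0]<.66)&(P[...,0]>.45)
n,l,st,_=cv2.connectedComponentsWithStats(m.astype(np.uint8));k=1+st[1:,4].argmax();m=l==k
q=P[m];print('front x',np.percentile(q[:,0],[0.5,1,50]),'y',np.percentile(q[:,1],[.5,99.5]),len(q))
for y in (.125,.147,.168):
  w=q[abs(q[:,1]-y)<.005];print(y,w[:,0].min().round(4))
A=np.c_[q[:,0]-.55,q[:,1]-.147,np.ones(len(q))];print('plane',np.linalg.lstsq(A,q[:,2],rcond=None)[0])
E
python3 plate.py
```

```text
5.8 [0.59895025 0.14819024 0.06796419] [ 3.36629343 -0.42193204  5.33678798]
front x [0.52860294 0.52889931 0.55758384] y [0.11844735 0.17687612] 13744
0.125 0.5284
0.147 0.5285
0.168 0.5289
plane [0.01053    0.00084474 0.06929907]
```

Emit:
jog_arm(
  rows=[0,2,0,0.02,0,0,2,0,-0.04,0,0,2,0,-0.04,0,0,2,0,-0.04,0,0,2,0,-0.04,0],
)

```text
time: 6.35
tool_pos: [0.589, 0.1482, 0.0681]
tool_rot: [3.141, 0.003, 3.14]
contact_force: [3.9, -0.1, 5.9]
opening: 0.0003
```

Emit:
jog_arm(
  rows=[0,2,0,-0.03,0,0,2,0,-0.04,0,0,2,0,-0.03,0,0,2,0,-0.04,0],
)

```text
time: 6.75
tool_pos: [0.581, 0.1482, 0.0683]
tool_rot: [3.141, 0.003, 3.14]
contact_force: [3.4, -1.0, 6.0]
opening: 0.0007
```

Emit:
jog_arm(
  rows=[0,2,0,-0.04,0,0,2,0,-0.04,0,0,2,0,-0.04,0,0,2,0,-0.04,0,0,2,0,-0.04,0],
)

```text
time: 7.25
tool_pos: [0.571, 0.1482, 0.0684]
tool_rot: [3.141, 0.003, 3.14]
contact_force: [3.2, 0.5, 5.5]
opening: 0.0004
```

```bash
python3 plate.py
python3 - <<'E'
from h import *
z=np.load('wl.npz');save(z['p'],'w3.png',k=1.5)
E
```

```text
7.25 [0.57099026 0.14824747 0.0684255 ] [3.18826867 0.48039624 5.45540569]
front x [0.50845241 0.50959489 0.53932486] y [0.11837973 0.17671023] 9955
0.125 0.5061
0.147 0.5147
0.168 0.5227
plane [ 0.02636359 -0.00418028  0.07002916]
```

View pics/w3.png

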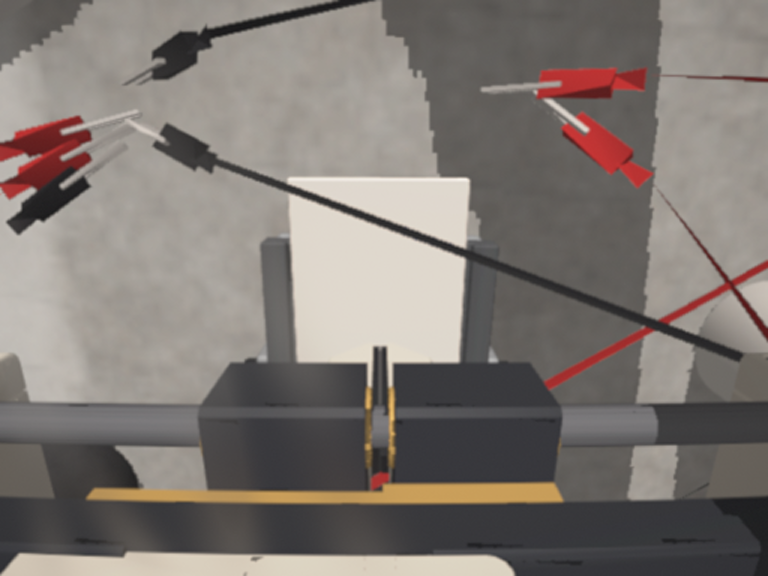

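The plate has slid out straight. Its front edge is at row 178 (columns 289–469) and the deck's open end at about row 239. A black lead hangs over it.

Run:
```python
from h import *
P=np.load('wl.npz')['P']
def at(u,v):return P[int(v/1.5),int(u/1.5)].round(4)
for n,u,v in [('fl',292,181),('fr',466,182),('f',350,181),('edgeL',274,242),('edgeR',484,246),('edgeL-1',274,238),('sideL',296,300),('blackw',400,228),('blackw2',300,188),('blackw3',540,285)]:print(n,at(u,v))
```

```text
fl [0.5013 0.1195 0.0695]
fr [0.5019 0.1761 0.0704]
f [0.5014 0.1386 0.0695]
edgeL [0.5218 0.1122 0.0689]
edgeR [0.5229 0.183  0.0715]
edgeL-1 [0.5322 0.097  0.0023]
sideL [0.5425 0.1188 0.0692]
blackw [0.5108 0.1533 0.1091]
blackw2 [0.5008 0.1289 0.1091]
blackw3 [0.5255 0.1899 0.1099]
```

Emit:
jog_arm(
  rows=[0,2,0,-0.04,0,0,2,0,-0.03,0,0,2,0,-0.04,0,0,2,0,-0.04,0,0,1.5,0,-0.03,0,0,0,0,0,0],
)

```text
time: 7.9
tool_pos: [0.5612, 0.1483, 0.0686]
tool_rot: [3.141, 0.003, 3.14]
contact_force: [2.6, -0.0, 6.6]
opening: 0.0003
```

Emit:
jog_arm(
  rows=[0,0,0,-1,0,0,0,0,-3,0,0,0,0,-15,0,0,0,0,-40,0,0,0,0,-40,0,88,0,0,-30,0,88,0,0,0,0],
)

```text
time: 8.6
tool_pos: [0.562, 0.1485, 0.201]
tool_rot: [3.141, 0.007, 3.14]
contact_force: [0.9, 0.6, -0.4]
opening: 0.012
```

```bash
python3 plate.py
python3 - <<'E'
from h import *
z=np.load('wl.npz');save(z['p'],'w4.png',k=1.5)
E
```

```text
8.6 [0.56196811 0.14848537 0.2010445 ] [ 0.93175169  0.59920071 -0.4175364 ]
front x [0.50713073 0.50885631 0.54535573] y [0.11816826 0.17637547] 4169
0.125 0.5045
0.147 0.5134
0.168 0.5215
plane [-0.02044767 -0.00015119  0.06933699]
```

View pics/w4.png

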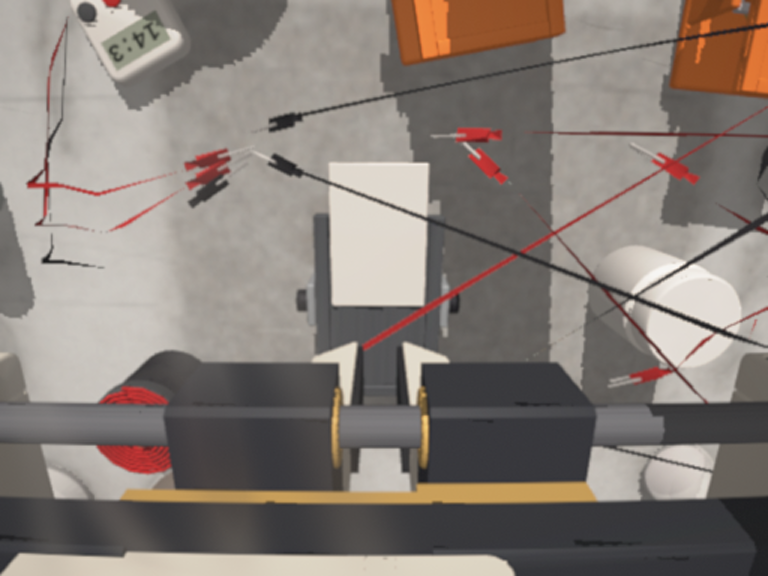

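The plate now runs from row 163 (front edge, columns 329–428) to row 305, and the deck's open end is at row 214. The leads haven't moved.

Run:
```python
from h import *
P=np.load('wl.npz')['P']
def at(u,v):return P[int(v/1.5),int(u/1.5)].round(4)
for n,u,v in [('fl',331,165),('fr',426,166),('bl',333,302),('br',418,303),('edgeL',321,217),('edgeR',434,217)]:print(n,at(u,v))
s=observe();print(s['tool_pos'],s['tool_rot'],s['opening'])
```

```text
fl [0.4921 0.1192 0.0706]
fr [0.4922 0.1762 0.0704]
bl [0.5776 0.1184 0.0696]
br [0.5792 0.1728 0.068 ]
edgeL [0.5222 0.1129 0.0713]
edgeR [0.523  0.182  0.0664]
[0.56077802 0.14830979 0.19837419] [3.14109626e+00 2.78662118e-03 3.14033467e+00] 0.015986185770480634
```

Emit:
jog_arm(
  rows=[88,18.5,-0.3,0,0,88,18.5,-0.2,0,0,88,18,0,0,0,88,0,0,20,0,88,0,0,20,0,88,0,0,20,0,88,0,0,20,0,88,0,0,15,0,88,0,0,0,0,88,0,0,0,0],
)

```text
time: 9.65
tool_pos: [0.5045, 0.1476, 0.1009]
tool_rot: [-3.141, -0.003, 3.14]
contact_force: [0.5, 0.4, -0.5]
opening: 0.0873
```

Run:
```python
from h import *
s=observe();print(s['tool_pos'],s['opening'],s['contact_force'])
p,d,c,E=grab('wrist');np.savez('wl.npz',p=p,P=cloud(d,c,E));save(p,'w5.png',k=1.5)
```

```text
[0.50452146 0.14764922 0.10085774] 0.08728672438975241 [ 0.54671264  0.35226442 -0.52913672]
```

View pics/w5.png

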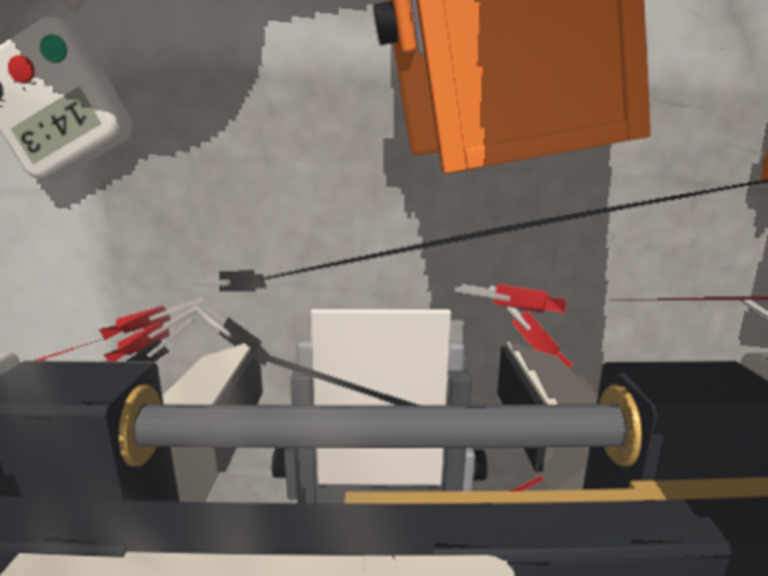

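The fingers (inner faces at columns 258 and 500) straddle the overhanging plate, which is centred at column 380. I'll go down and grip.

Emit:
jog_arm(
  rows=[88,0,0,15,0,88,0,0,15,0,88,0,0,12,0,88,0,0,8,0,88,0,0,1.5,0,88,0,0,0,0],
)

```text
time: 10.3
tool_pos: [0.5055, 0.1478, 0.0504]
tool_rot: [3.142, 0.0, 3.14]
contact_force: [0.5, -0.5, 0.4]
opening: 0.0878
```

Emit:
jog_arm(
  rows=[75,0,0,1,0,68,0,0,0,0,65,0,0,0,0,63,0,0,0,0,61,0,0,0,0,59,0,0,0,0,57,0,0,0,0,52,0,0,0,0,50,0,0,0,0,50,0,0,0,0],
  grip_force=18,
)

```text
time: 11.3
tool_pos: [0.5054, 0.1478, 0.0493]
tool_rot: [3.141, 0.0, 3.14]
contact_force: [0.4, -0.2, 1.2]
opening: 0.0591
```

Emit:
jog_arm(
  rows=[50,0,0,-1,0,50,0,0,-3,0,50,0,0,-6,0,50,0,0,-15,0,50,0,0,-25,0,50,0,0,-25,0,50,0,0,-15,0,50,0,0,0,0],
)

```text
time: 12.1
tool_pos: [0.5068, 0.148, 0.1419]
tool_rot: [3.141, 0.005, 3.14]
contact_force: [0.6, -0.0, -0.4]
opening: 0.0594
```

Run:
```python
from h import *
s=observe();print(s['time'],s['tool_pos'],s['opening'],s['contact_force'],s['torque'])
p,d,c,E=grab('wrist');P=cloud(d,c,E)
np.savez('wl.npz',p=p,P=P);save(p,'w6.png',k=1.5)
m=(p.min(-1)>150)&(abs(P[...,2]-s['tool_pos'][2]-.02)<.02)&(abs(P[...,1]-.148)<.028)&(P[...,0]>.47)&(P[...,0]<.6)
q=P[m];A=np.c_[q[:,0]-.505,q[:,1]-.148,np.ones(len(q))];print(len(q),np.linalg.lstsq(A,q[:,2],rcond=None)[0],q.min(0),q.max(0))
```

```text
12.1 [0.50679718 0.14795603 0.14186061] 0.05944268184289085 [ 0.60152434 -0.03927762 -0.42800169] [0.03845722 0.04973749 0.0771184 ]
6644 [-0.01787713 -0.00079975  0.16257441] [0.49102955 0.12001551 0.15965093] [0.54417545 0.17599566 0.16487564]
```

View pics/w6.png

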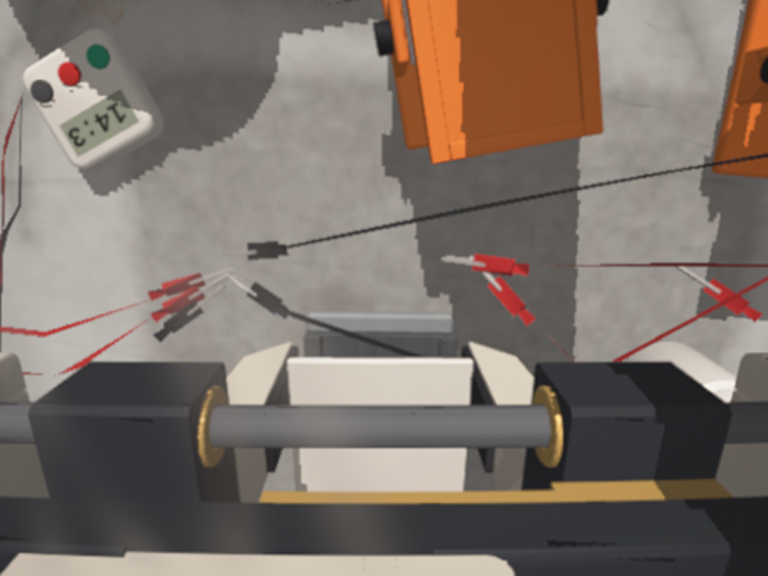

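The plate is held between the fingers and lifted, still close to level (tilt about 0.018). Next I'll carry it over and look at the cup from close by.

Emit:
jog_arm(
  rows=[50,-2,-10,0,0,50,-4,-20,0,0,50,-5,-30,0,0,50,-6,-32,0,0,50,-6,-32,0,0,50,-6,-32,0,0,50,-6,-32,0,0,50,-6,-32,0,0,50,-5,-32,0,0,50,-4,-27,0,0,50,-3,-20,0,0,50,0,-10,0,0,50,0,0,0,0,50,0,0,0,0],
)

```text
time: 13.55
tool_pos: [0.5574, -0.1607, 0.1386]
tool_rot: [3.141, -0.001, 3.14]
contact_force: [0.4, 0.0, 0.1]
opening: 0.0591
```

Run:
```python
from h import *
s=observe();print(s['time'],s['tool_pos'],s['tool_rot'],s['opening'],s['contact_force'])
p,d,c,E=grab('wrist');P=cloud(d,c,E)
np.savez('wl.npz',p=p,P=P);save(p,'w7.png',k=1.5)
near=(abs(P[...,0]-.512)<.035)&(abs(P[...,1]+.161)<.035)
q=P[near&(P[...,2]>.061)&(P[...,2]<.072)];print(len(q),cv2.minEnclosingCircle(q[:,:2].astype(np.float32)),np.median(q[:,2]),q.min(0),q.max(0))
x,y=q[:,0],q[:,1]
zt=np.load('top.npz')
for n in('top','scene'):
  T=np.load(n+'.npz')['P'];q=T[(abs(T[...,0]-.512)<.04)&(abs(T[...,1]+.161)<.04)&(T[...,2]>.062)&(T[...,2]<.07)]
  print(n,len(q),cv2.minEnclosingCircle(q[:,:2].astype(np.float32)),np.median(q[:,2]))
```

```text
13.55 [ 0.55737311 -0.16073635  0.13860565] [ 3.14057890e+00 -1.33960862e-03  3.14004817e+00] 0.05911212252141963 [0.3698747  0.03123096 0.10491194]
802 ((0.5111020803451538, -0.16211214661598206), 0.022059211507439613) 0.06645491525045939 [ 0.48929989 -0.18355429  0.06103854] [ 0.53262906 -0.14066363  0.06878357]
top 44 ((0.5120669007301331, -0.16121697425842285), 0.021677950397133827) 0.06556928682578156
scene 89 ((0.5120975375175476, -0.16312623023986816), 0.024333272129297256) 0.06570235803535074
```

View pics/w7.png

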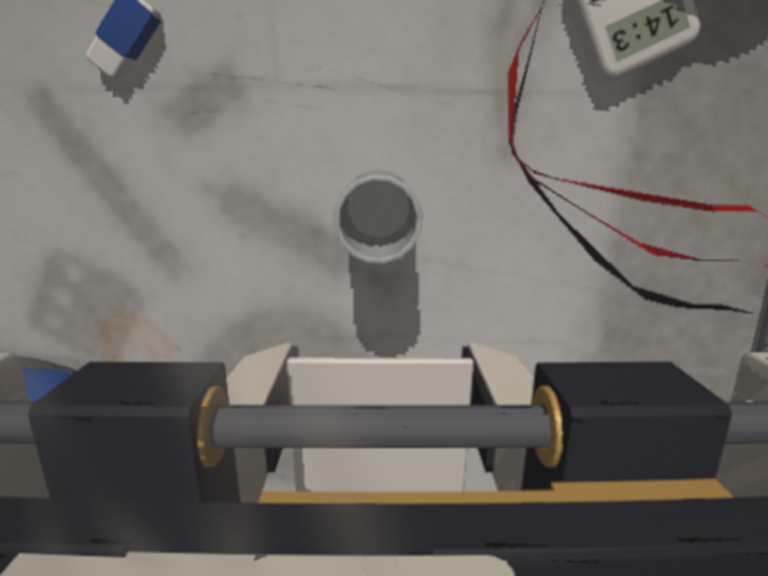

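The cup's rim is round at (378,217), and the plate's front edge is centred at column 380. The wrist camera gives the cup centre as (0.511, −0.162) with the rim at 66 mm, which agrees with the top camera. I'll move over the cup and down to just above contact.

Emit:
jog_arm(
  rows=[50,6,-1.2,0,0,50,15,0,0,0,50,20,0,0,0,50,18,0,0,0,50,12,0,0,0,50,5,0,5,0,50,0,0,15,0,50,0,0,20,0,50,0,0,20,0,50,0,0,12,0,50,0,0,6,0,50,0,0,2,0,50,0,0,0,0,50,0,0,0,0],
)

```text
time: 15.0
tool_pos: [0.4824, -0.1626, 0.0599]
tool_rot: [-3.141, 0.001, 3.14]
contact_force: [0.3, -0.0, 0.1]
opening: 0.0592
```

Run:
```python
from h import *
s=observe();print(s['time'],s['tool_pos'],s['tool_rot'],s['contact_force'])
for n in('scene','top'):
    p,d,c,E=grab(n);P=cloud(d,c,E);np.savez(n+'2.npz',p=p,P=P)
    if n=='scene':save(p,'s2.png',(240,190,350,270),6)
    else:
      m=(p.min(-1)>150)&(P[...,2]>.06)&(P[...,2]<.1)&(abs(P[...,0]-.52)<.06)&(abs(P[...,1]+.16)<.05);q=P[m];print(len(q),q.min(0),q.max(0))
```

```text
15.0 [ 0.48243509 -0.16261684  0.05989967] [-3.14107410e+00  1.23331917e-03  3.14027079e+00] [ 0.29030362 -0.02385243  0.12471954]Traceback (most recent call last):
  File "<stdin>", line 7, in <module>
    return umr_minimum(a, axis, None, out, keepdims, initial, where)
ValueError: zero-size array to reduction operation minimum which has no identity
```

View pics/s2.png

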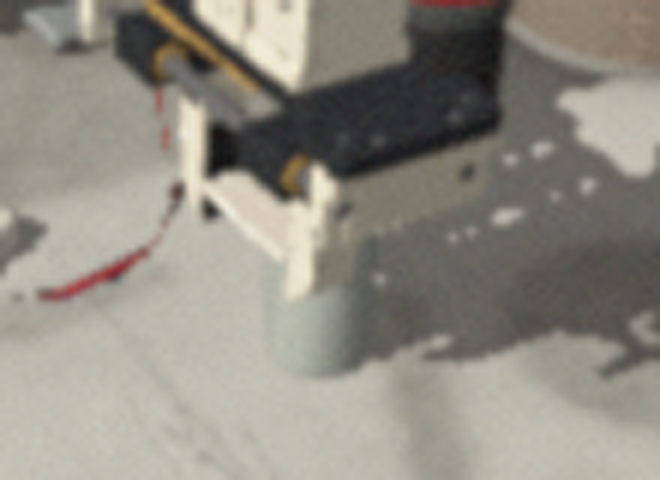

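The plate hangs just above the cup with clear space on all sides. I'll lower it slowly.

Emit:
jog_arm(
  rows=[50,0.8,0.4,1,0,50,0,0,1,0,50,0,0,1,0,50,0,0,1,0,50,0,0,1,0,50,0,0,1,0,50,0,0,1,0,50,0,0,0.5,0,50,0,0,0,0],
)

```text
time: 16.0
tool_pos: [0.4811, -0.162, 0.0516]
tool_rot: [3.141, -0.0, 3.14]
contact_force: [0.9, 0.4, -0.6]
opening: 0.0594
```

Emit:
jog_arm(
  rows=[50,0,0,0.4,0,50,0,0,0.4,0,50,0,0,0.3,0,50,0,0,0,0],
)

```text
time: 16.4
tool_pos: [0.4812, -0.162, 0.0506]
tool_rot: [3.141, 0.0, 3.14]
contact_force: [0.7, -0.5, -1.3]
opening: 0.0594
```

Emit:
jog_arm(
  rows=[50,0,0,0.3,0,50,0,0,0.2,0,50,0,0,0,0],
)

```text
time: 16.7
tool_pos: [0.4812, -0.162, 0.0501]
tool_rot: [3.141, 0.0, 3.14]
contact_force: [-0.2, 0.0, -0.1]
opening: 0.0592
```

Emit:
jog_arm(
  rows=[50,0,0,0.3,0,50,0,0,0.2,0,50,0,0,0,0],
)

```text
time: 17.0
tool_pos: [0.4812, -0.162, 0.0497]
tool_rot: [3.142, 0.0, 3.14]
contact_force: [-0.1, 0.5, -0.0]
opening: 0.0597
```

Emit:
jog_arm(
  rows=[50,0,0,0.3,0,50,0,0,0.1,0,50,0,0,0,0],
)

```text
time: 17.3
tool_pos: [0.4812, -0.162, 0.0493]
tool_rot: [3.142, 0.0, 3.14]
contact_force: [-0.3, 0.1, 0.6]
opening: 0.0595
```

Emit:
jog_arm(
  rows=[50,0,0,0.2,0,50,0,0,0.2,0,50,0,0,0,0],
)

```text
time: 17.6
tool_pos: [0.4812, -0.162, 0.0489]
tool_rot: [3.142, 0.0, 3.14]
contact_force: [-0.6, -0.1, 1.1]
opening: 0.0591
```

Emit:
jog_arm(
  rows=[50,0,0,0.2,0,50,0,0,0.2,0,50,0,0,0,0],
)

```text
time: 17.9
tool_pos: [0.4811, -0.162, 0.0487]
tool_rot: [-3.142, 0.0, 3.14]
contact_force: [-1.2, 0.5, 4.9]
opening: 0.0593
```

Run:
```python
from h import *
s=observe();print(s['time'],s['tool_pos'],s['opening'],s['contact_force'])
p,d,c,E=grab('wrist');P=cloud(d,c,E)
m=(p.min(-1)>130)&(abs(P[...,2]-s['tool_pos'][2]-.02)<.015)&(abs(P[...,1]+.162)<.026)&(P[...,0]>.45)&(P[...,0]<.58)
q=P[m];A=np.c_[q[:,0]-.4812,q[:,1]+.162,np.ones(len(q))];print(len(q),np.linalg.lstsq(A,q[:,2],rcond=None)[0],q.min(0),q.max(0))
```

```text
17.9 [ 0.48114844 -0.16202728  0.0486902 ] 0.059298416220251504 [-1.2175087   0.50812766  4.90886809]
6067 [ 0.00538172 -0.00109477  0.06948461] [ 0.46549997 -0.18798806  0.06650725] [ 0.51751659 -0.136026    0.07210814]
```

Emit:
jog_arm(
  rows=[50,0,0,-0.2,0,50,0,0,0,0],
  grip_force=6,
)

```text
time: 18.15
tool_pos: [0.4812, -0.162, 0.0486]
tool_rot: [3.142, 0.0, 3.14]
contact_force: [-0.5, 0.8, 3.9]
opening: 0.0598
```

Emit:
jog_arm(
  rows=[61,0,0,0,0,62,0,0,0,0,64,0,0,0,0,66,0,0,0,0,70,0,0,0,0,80,0,0,0,0,88,0,0,0,0,88,0,0,0,0],
)

```text
time: 18.95
tool_pos: [0.4812, -0.162, 0.0486]
tool_rot: [3.142, 0.0, 3.14]
contact_force: [0.3, 1.3, 1.2]
opening: 0.0864
```

Emit:
jog_arm(
  rows=[88,0,0,-3,0,88,0,0,-8,0,88,0,0,-20,0,88,0,0,-30,0,88,0,0,-30,0,88,0,0,-30,0,88,-20,0,-10,0,88,-30,0,0,0,88,-25,0,0,0,88,0,0,0,0,88,0,0,0,0,88,0,0,0,0],
)

```text
time: 20.15
tool_pos: [0.5552, -0.162, 0.1797]
tool_rot: [3.141, -0.001, 3.14]
contact_force: [1.0, -0.0, 0.0]
opening: 0.0882
```

Run:
```python
from h import *
s=observe();print(s['time'],s['tool_pos'],s['contact_force'])
p,d,c,E=grab('wrist');P=cloud(d,c,E);save(p,'w8.png',k=1.5)
m=(p.min(-1)>130)&(abs(P[...,2]-.069)<.01)&(abs(P[...,1]+.162)<.05)&(abs(P[...,0]-.511)<.07)
q=P[m];print(len(q),cv2.minAreaRect(q[:,:2].astype(np.float32)),np.median(q[:,2]))
A=np.c_[q[:,:2]-q[:,:2].mean(0),np.ones(len(q))];print(np.linalg.lstsq(A,q[:,2],rcond=None)[0])
p,d,c,E=grab('scene');save(p,'s3.png',(200,150,350,270),5)
```

```text
20.15 [ 0.55523677 -0.1619988   0.17974147] [ 0.9816037  -0.02838305  0.01238557]
7306 ((0.511163055896759, -0.16264870762825012), (0.06013242155313492, 0.08981796354055405), 89.65625) 0.06967995362001905
[ 0.00138089 -0.00131519  0.06967972]
```

View pics/w8.png

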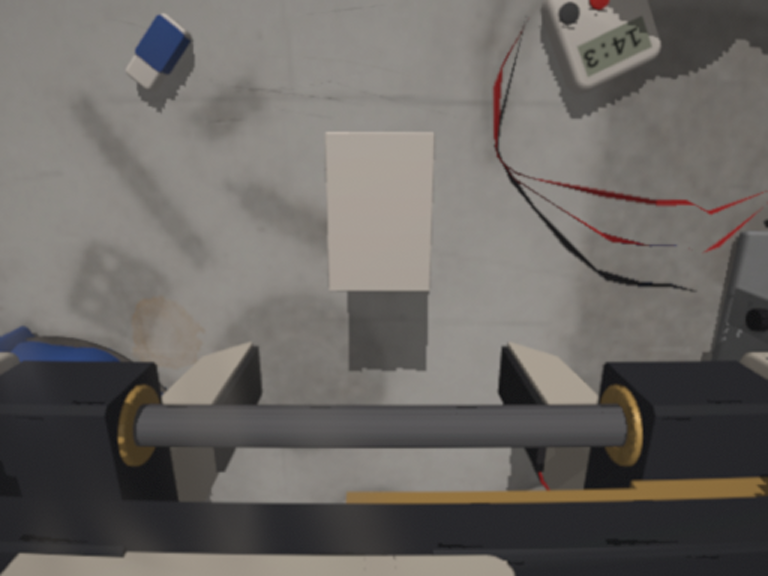

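View pics/s3.png

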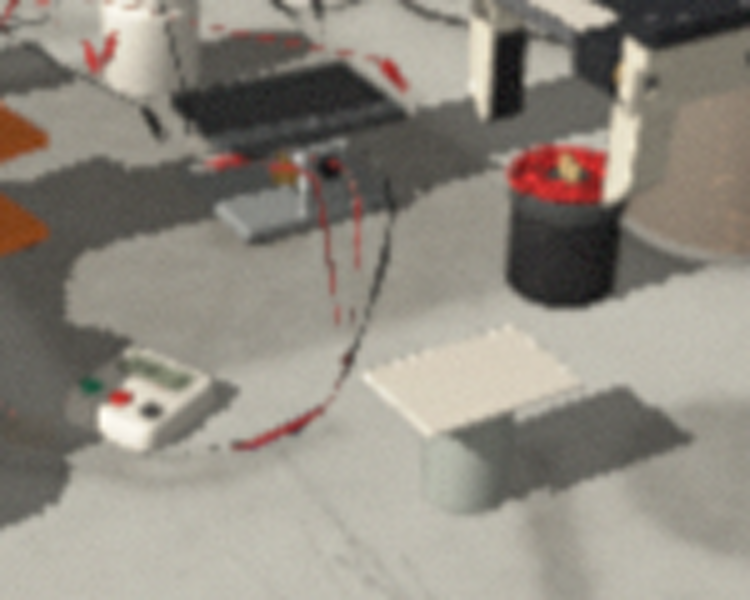

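The plate lies flat on the cup: wrist picture columns 327–433, rows 132–291, slope about 0.001, top at 69.7 mm. It's centred at (0.5112, −0.1626), against a cup centre of (0.5111, −0.1621). Nothing else has moved and the arm is clear.

```bash
python3 -c "from cell import hand_in; print(hand_in())"
```

```text
the job is handed in; nothing more can be done
None
```

The cover plate now lies flat and centred on the steel cup, closing its mouth, and I handed the job in at about 20 s.

- **Pressing:** closed fingers pressed the plate and deck down at 6 mm/s or less. The deck met its stop after about 3.5 mm; the highest force read there was 6.8 N.
- **Sliding:** I slid the plate out under readings of about 5–7 N until about 30 mm, a third of its length, overhung the open end.
- **Placing:** I gripped it by its sides there at 18 N and set it on the cup. The contact force read at most 4.9 N, then I released it.

**Last checks:**
- The plate's slope is about 0.001 rad, with its top at 69.7 mm (69 mm expected).
- Its centre is within 1 mm of where I measured the cup before placing. I could not measure the cup itself again afterwards, because the plate covers it.
- The timer, eraser and cell look undisturbed in the last pictures; the white jar was not specifically rechecked. The arm was clear of everything.
- Forces were read only at the end of each move, so brief peaks in between would not show.
- Some hanging test leads appeared to cross the arm's path. No contact force showed, and they stayed where they were in the pictures.
- One check failed: a top-camera measurement just before placing found no plate points, probably because the gripper blocked the view. The scene and wrist cameras covered it.

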